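# Check the filter sump's seam, then load its media

### The job

Before the turtle tub's filter is refilled, check its seam: take the yellow-handled probe from its blue stand, run its tip down in the L-shaped groove slowly (about 3 cm/s) from the red-dot end round the corner to the green-dot end, and put the probe back in its stand. Then lift the orange tray by its bar so that all five ceramic pieces slide into the clear chamber, and let go; the tray may stay tipped. Do not knock over or push away the other things on the table.

Things in the scene. Friction and masses are not known exactly. Their poses are not given: they have to be found in the camera images.
- sump: filter sump, fixed, 270 (its x) by 340 mm (its y), origin on the table, z up, may be yawed; +x points away from the robot. Negative-y half: flat deck, top at z = 60 mm, x = -120 to 150, with an L-shaped seam: an open groove 10 mm wide, 6 deep, blue bottom; a pipe with red valve, 142 tall, at x = 105, y = -55. Positive-y half: orange hinged tray over x = -120 to 0, clear chamber at x = 0 to 150
- seam_start (a point): the red-dot end of the seam, on the groove's centre line at the height of the deck's top face (the groove bottom is 6 mm lower). Beginning of the path, at x = -80, y = -55 mm in the sump's frame; the groove goes on 5 mm beyond, and the red dot (14 mm across) lies 18 mm beyond
- seam_corner (a point): the right-angled corner of the seam, on the centre lines, at deck height: x = -80, y = -135 mm in the sump's frame. The groove is straight from start to corner (80 mm) and from corner to end (100 mm)
- seam_end (a point): the green-dot end of the seam, on the groove's centre line at deck height: x = 20, y = -135 mm in the sump's frame; the groove goes on 5 mm beyond, and the green dot lies 18 mm beyond
- stand: blue block 70 x 70 x 96 mm, fixed, origin in the middle of its underside, z up, may be yawed; a 22 x 22 mm square hole from its top down to 4 mm above the table. It may stand left or right of the sump
- probe: seam probe, 156 mm long, 70 g, upright in the stand with the stand's yaw. Origin: middle of the underside of its black collar (32 mm across, 6 thick), which rests on the stand's top; z up along it. Above the collar a yellow square handle, 16 x 16 mm, 60 tall, faces square to the probe's x and y; below it a shaft 10 mm thick for 60 mm, then a tip 5 mm thick for 30 mm
- probe_tip (a point): the probe's lower end, 90 mm below its origin
- probe_grip (a point): middle of the yellow handle, 36 mm above the probe's origin
- tray (a joint): tilt of the orange tray in rad: 0 level (start), grows as its bar end is lifted, stop at 1.35. Stiff hinge (about 6 N at the bar): it stays where it is left. 120 mm long, 110 wide, walls 35 mm tall on three sides, open at the hinge, where it pours into the chamber; the pieces slide out well before 1.2 rad
- tray_bar (a point): middle of the tray's handle: a round steel bar 10 mm thick, 90 long, parallel to the sump's y. When level it lies 165 mm from the hinge line towards the sump's -x and 50 mm above it, 45 mm clear of the tray. Gripped across from straight above, it can turn between the fingers, so the hand need not tilt
- tray_hinge (a point): middle of the tray's hinge line, which is parallel to the sump's y, 110 mm above the table at the front edge of the chamber (sump x = 0, y = 85 mm)
- chamber_floor (a point): middle of the chamber's floor, 8 mm above the table. Clear open-topped chamber, 142 (sump x) x 162 mm inside, from x = 0 to 150 and y = 0 to 170 mm in the sump's frame; walls 4 mm thick: front 104 mm, sides 125 mm, back 150 mm above the table
- media0: ceramic filter piece, terracotta cylinder 28 mm across, 24 mm tall, about 22 g; origin at the centre of its underside; starts upright in the tray
- media1: ceramic filter piece, terracotta cylinder 28 mm across, 24 mm tall, about 22 g; origin at the centre of its underside; starts upright in the tray
- media2: ceramic filter piece, terracotta cylinder 28 mm across, 24 mm tall, about 22 g; origin at the centre of its underside; starts upright in the tray
- media3: ceramic filter piece, terracotta cylinder 28 mm across, 24 mm tall, about 22 g; origin at the centre of its underside; starts upright in the tray
- media4: ceramic filter piece, terracotta cylinder 28 mm across, 24 mm tall, about 22 g; origin at the centre of its underside; starts upright in the tray
- tub: small clear empty tub 100 x 90 x 60 mm, loose, a bystander, on the side of the sump away from the stand; origin under its middle
- elbow: white pipe elbow lying on the table, about 75 x 70 mm, 40 mm tall, loose, a bystander in front of the sump
- screwdriver: red-handled screwdriver, 160 mm long, lying on the table in front of the sump, loose, a bystander
Mind the look-alikes: they are no part of the job. What is shaped like the media3 but black is not meant. What is shaped like the probe but pink is not meant.

How it is judged (in metres and radians):
On the way, in this order (a step that is already met when the one before it is completed fails the run):
1. the probe's tip is down in the groove at the red-dot end (within 10 mm, at least 1.5 mm below the deck) for 0.3 s, so no faster than about 6 cm/s (x of probe_tip in the frame of sump between -0.09 and -0.07 m and y of probe_tip in the frame of sump between -0.065 and -0.045 m and z of probe_tip in the frame of sump between 0.05 and 0.0585 m), for 0.3 s.
2. the probe's tip is down in the groove 27 mm along (within 10 mm, at least 1.5 mm below the deck) for 0.3 s, so no faster than about 6 cm/s (x of probe_tip in the frame of sump between -0.09 and -0.07 m and y of probe_tip in the frame of sump between -0.092 and -0.072 m and z of probe_tip in the frame of sump between 0.05 and 0.0585 m), for 0.3 s.
3. the probe's tip is down in the groove 54 mm along (within 10 mm, at least 1.5 mm below the deck) for 0.3 s, so no faster than about 6 cm/s (x of probe_tip in the frame of sump between -0.09 and -0.07 m and y of probe_tip in the frame of sump between -0.119 and -0.099 m and z of probe_tip in the frame of sump between 0.05 and 0.0585 m), for 0.3 s.
4. the probe's tip is down in the groove at the corner (within 10 mm, at least 1.5 mm below the deck) for 0.3 s, so no faster than about 6 cm/s (x of probe_tip in the frame of sump between -0.09 and -0.07 m and y of probe_tip in the frame of sump between -0.145 and -0.125 m and z of probe_tip in the frame of sump between 0.05 and 0.0585 m), for 0.3 s.
5. the probe's tip is down in the groove 25 mm past the corner (within 10 mm, at least 1.5 mm below the deck) for 0.3 s, so no faster than about 6 cm/s (x of probe_tip in the frame of sump between -0.065 and -0.045 m and y of probe_tip in the frame of sump between -0.145 and -0.125 m and z of probe_tip in the frame of sump between 0.05 and 0.0585 m), for 0.3 s.
6. the probe's tip is down in the groove 50 mm past the corner (within 10 mm, at least 1.5 mm below the deck) for 0.3 s, so no faster than about 6 cm/s (x of probe_tip in the frame of sump between -0.04 and -0.02 m and y of probe_tip in the frame of sump between -0.145 and -0.125 m and z of probe_tip in the frame of sump between 0.05 and 0.0585 m), for 0.3 s.
7. the probe's tip is down in the groove 75 mm past the corner (within 10 mm, at least 1.5 mm below the deck) for 0.3 s, so no faster than about 6 cm/s (x of probe_tip in the frame of sump between -0.015 and 0.005 m and y of probe_tip in the frame of sump between -0.145 and -0.125 m and z of probe_tip in the frame of sump between 0.05 and 0.0585 m), for 0.3 s.
8. the probe's tip is down in the groove at the green-dot end (within 10 mm, at least 1.5 mm below the deck) for 0.3 s, so no faster than about 6 cm/s (x of probe_tip in the frame of sump between 0.01 and 0.03 m and y of probe_tip in the frame of sump between -0.145 and -0.125 m and z of probe_tip in the frame of sump between 0.05 and 0.0585 m), for 0.3 s.
9. the probe hangs in its stand again, upright, let go (distance between probe and stand below 0.106 m and horizontal distance between probe and stand below 0.014 m and angle between probe's own z axis and vertical below 0.15 rad and contact force between probe and the fingers below 0.1 N), for 0.3 s.
10. the tray is tipped up by more than 0.8 rad (value of joint tray above 0.8 rad), for 0.1 s.
At the end, for the whole second after the job is handed in: The probe is back upright in its stand (collar within about 10 mm of resting on the stand's top, within 14 mm of its middle, tilt under 0.15 rad) and at rest, and all five ceramic pieces lie at rest inside the chamber, their origins below 90 mm. The tray may be at any tilt (distance between probe and stand below 0.106 m and horizontal distance between probe and stand below 0.014 m and angle between probe's own z axis and vertical below 0.15 rad and linear speed of probe below 0.03 m/s and x of media0 in the frame of sump between 0 and 0.15 m and y of media0 in the frame of sump between 0 and 0.17 m and z of media0 in the frame of sump between -0.005 and 0.09 m and linear speed of each of media0, media1, media2, media3, media4 below 0.05 m/s and x of media1 in the frame of sump between 0 and 0.15 m and y of media1 in the frame of sump between 0 and 0.17 m and z of media1 in the frame of sump between -0.005 and 0.09 m and x of media2 in the frame of sump between 0 and 0.15 m and y of media2 in the frame of sump between 0 and 0.17 m and z of media2 in the frame of sump between -0.005 and 0.09 m and x of media3 in the frame of sump between 0 and 0.15 m and y of media3 in the frame of sump between 0 and 0.17 m and z of media3 in the frame of sump between -0.005 and 0.09 m and x of media4 in the frame of sump between 0 and 0.15 m and y of media4 in the frame of sump between 0 and 0.17 m and z of media4 in the frame of sump between -0.005 and 0.09 m); the robot touches nothing.
It fails at once if a loose bystander is pushed more than 40 mm, or the tub is tipped over (distance of any of tub, elbow, screwdriver from where it was at the start of the episode above 0.04 m or angle between tub's own z axis and vertical above 0.5 rad).
It also fails if it takes over 72 s, if anything falls off the work surface, if the arm or the gripper's body presses on something with over 40 N, if the wrist force passes 120 N, or if a joint passes its speed limit or range.

### The arm

A 7-joint arm with a two-finger parallel gripper is mounted at the origin on the work surface. World frame = base frame: x ahead of the robot, y to its left, z up, the work surface at z = 0. Lengths are in mm, angles in rad, forces in N, time in s.
With the tool pointing down it reaches from about 400 to 850 mm from the base axis. Payload 4.5 kg.
Tool frame: the origin (TCP) lies between the finger pads; the fingertips stand 19 mm ahead of it and the grasp point (between the pads) is the TCP (arm.nose_length is the distance from the TCP to the fingertips, in mm); z points along the fingers, y is the direction in which the jaws open and shut (so a half turn about z gives the same grasp; the last joint's range is limited). The gripper opens to 85 mm and grips with 20 to 120 N. Pads are 22 mm wide; open, the fingers measure 114 mm over their backs; the gripper's body (76 mm by 85 mm) begins 54 mm behind the grasp point. The pads swing forward as they close: fully open they stand 13 mm farther back than shut.
Start: joints at [1.205, 0.689, -0.195, 1.565, 0.157, 0.902, -0.215], TCP at [243.301, -575.723, 250.317] pointing down, gripper open.
Joint ranges: [-3.01, 3.01], [-0.46, 2.08], [-1.47, 1.51], [0.13, 2.56], [-1, 4.14], [0.04, 2.09], [-2.66, 2.66]. Speed limits (rad/s): [2.57, 2.57, 3.14, 3.14, 3.14, 3.14, 3.14].

### API

Orientations are given as a rotation vector (axis times angle).
In Python, from cell import arm gives the robot as it stands.
- The arm moves only by the shell command python3 -m pendant 'ROWS' [FORCE]. ROWS is a JSON object of lists of equal length, an entry for each row: "gripper": the opening, from 0 (shut) to 1 (fully open); "slide": the shift along the tool's x, y, z in units of 40 mm (1.0 is 40 mm), a list of three; "yaw": the turn about the tool's z in units of 8 degrees (1.0 is 8 degrees). A call has 1 to 12 rows; each row is the pose to reach, as a shift and turn from the pose measured when the call began, along the tool's axes at that moment; what a row does not reach only later rows make up. A row lasts 1/8 s, in which the tool goes at most 62.5 mm and 10.7 degrees, less where a joint would pass 70% of its speed; a pose out of reach is approached as far as the arm can. A call with a gripper value outside its range is refused whole. The fingers move at their own pace and stop on an object; FORCE is the grip in N (left out, the last holds). Time passes only in rows, so rows that repeat a pose let the fingers close. It gives the time, the measured TCP pose, the force and the opening at its end, in the units of the state.
- arm.get_obs(): the state, without advancing time (a new reading comes with each control period).
- arm.get_image(name): name is "side" or "top"; returns the picture (420x560x3 uint8, red, green, blue); there is no depth.
- arm.camera_params(name): a dict with "fx", "fy", "cx", "cy" (pixels), "rvec" (rotation vector, rad) and "tvec" (3), from world to camera coordinates, as OpenCV has them. Camera axes: x right, y down, z forward; pixel columns grow to the right and rows downward; lengths in mm; the calibration is good to about 2 mm. A picture is of the moment at which its call begins. camera_params takes no time and is no camera call.
- arm.finish_job(): hands the job in, once; it reports no verdict.
The state is a dict: "clock": time; "qpos": joint angles; "joint_vel": joint speeds; "joint_efforts": joint torques, N m; "eef_pos": TCP position; "tool_rot": TCP orientation; "contact_force": force on the tool from outside, world axes, zero at the start; "ft_torque": the same for the moment, N m; "gripper_width": finger opening in mm.
Only numpy, scipy, OpenCV 4.12 (cv2) and the standard library are available. Lean on these libraries where they do the work, as an engineer would, in place of code of your own. Each camera call takes 0.05 s, during which the arm holds its last target.

## Working session

There is one attempt and no reset: what is moved stays moved. The work goes in short steps, Python scripts to look and compute and a shell command to move; the robot and the scene stay as the last step left them, time stands still between calls to the robot, and variables do not carry over. Pictures are saved under pics/ and viewed, and the job is handed in when it is done.

```bash
ls; mkdir -p pics
python3 - <<'E'
from cell import arm
import cv2
o=arm.get_obs(); print({k:o[k] for k in('clock','eef_pos','tool_rot','gripper_width','contact_force')})
for n in('top','side'):
    im=arm.get_image(n); cv2.imwrite(f'pics/{n}0.png',im[:,:,::-1]); print(n,arm.camera_params(n))
E
```

```text
pics
{'clock': 0.0, 'eef_pos': array([ 242.99334341, -575.14954839,  249.47798706]), 'tool_rot': array([-3.07723438e+00, -6.23624882e-01,  7.76711831e-04]), 'gripper_width': 85.36372350635682, 'contact_force': array([ 0.19314936, -0.18902739, -0.09128719])}
top {'fx': 498.75793626235986, 'fy': 498.75793626235986, 'cx': 274.9767178809311, 'cy': 209.95141393606417, 'rvec': array([ 2.09738952, -2.15206567,  0.22133734]), 'tvec': array([   1.88154012,  544.42329551, 1112.31303076])}
side {'fx': 401.7050861499166, 'fy': 401.7050861499166, 'cx': 273.09390901091484, 'cy': 209.27728946066034, 'rvec': array([ 0.27479889, -2.604651  ,  1.50944179]), 'tvec': array([525.53235801, 149.3172813 , 871.0616292 ])}
```

View pics/top0.png

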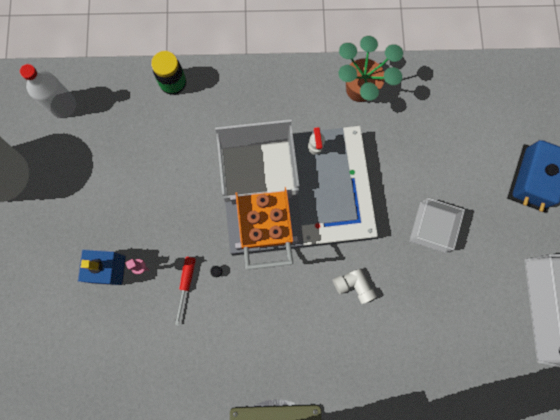

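View pics/side0.png

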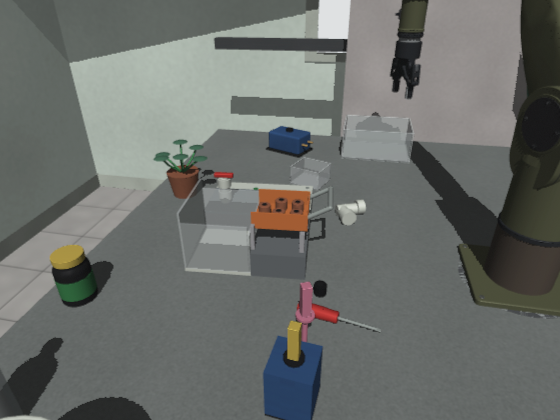

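```bash
cat > h.py <<'E'
import numpy as np,cv2
from cell import arm
def cam(n):
    p=arm.camera_params(n); K=np.array([[p['fx'],0,p['cx']],[0,p['fy'],p['cy']],[0,0,1]]); R=cv2.Rodrigues(p['rvec'])[0]; return K,R,p['tvec']
def plane(n,uv,z):
    K,R,t=cam(n); c=-R.T@t; d=R.T@np.linalg.inv(K)@np.array([uv[0],uv[1],1.]); return c+d*(z-c[2])/d[2]
def proj(n,X):
    K,R,t=cam(n); q=K@(R@np.asarray(X,float)+t); return q[:2]/q[2]
def tri(a,b):
    A=[];B=[]
    for n,uv in(('top',a),('side',b)):
        K,R,t=cam(n); c=-R.T@t; d=R.T@np.linalg.inv(K)@np.array([uv[0],uv[1],1.]); d/=np.linalg.norm(d); P=np.eye(3)-np.outer(d,d);A.append(P);B.append(P@c)
    return np.linalg.solve(A[0]+A[1],B[0]+B[1])
E
python3 - <<'E'
import cv2
t=cv2.imread('pics/top0.png'); s=cv2.imread('pics/side0.png')
cv2.imwrite('pics/c1.png',cv2.resize(t[115:275,205:395],None,fx=4,fy=3.7,interpolation=cv2.INTER_CUBIC)[:600])
cv2.imwrite('pics/c2.png',cv2.resize(t[235:335,70:200],None,fx=6,fy=6,interpolation=cv2.INTER_CUBIC))
cv2.imwrite('pics/c3.png',cv2.resize(s[270:420,240:400],None,fx=4,fy=4,interpolation=cv2.INTER_CUBIC))
E
```

```text
(no output)
```

View pics/c1.png

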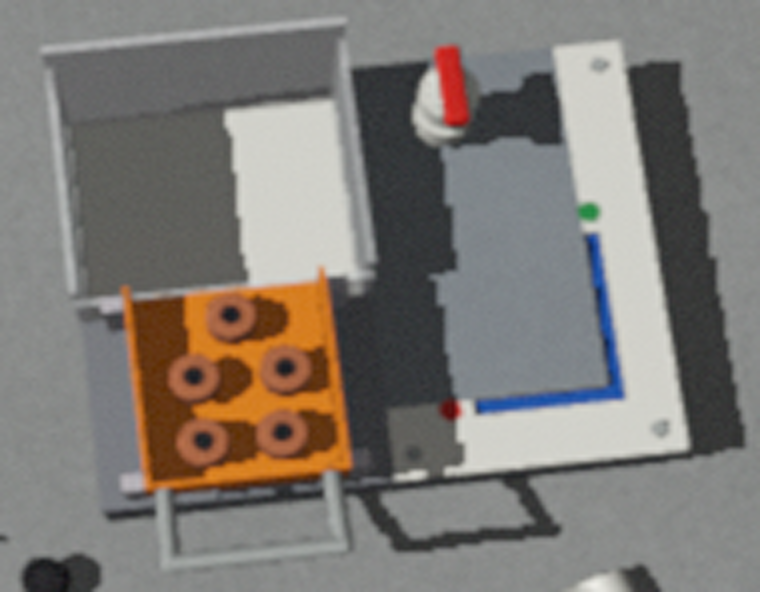

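View pics/c2.png

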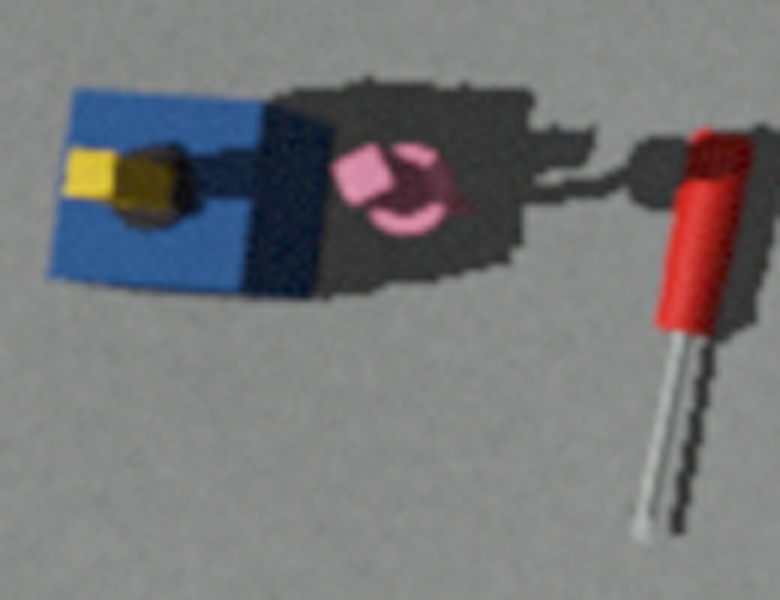

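View pics/c3.png

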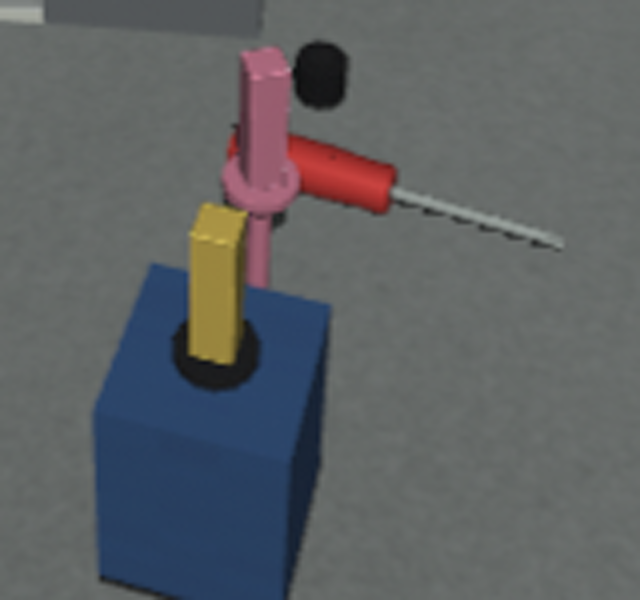

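Run:
```python
from h import *
for n in('top','side'):
    K,R,t=cam(n); print(n,'cam',(-R.T@t).round())
im=cv2.imread('pics/top0.png'); hsv=cv2.cvtColor(im,cv2.COLOR_BGR2HSV); sd=cv2.cvtColor(cv2.imread('pics/side0.png'),cv2.COLOR_BGR2HSV)
def m(h,lo,hi,box):
    k=cv2.inRange(h,np.array(lo),np.array(hi)); b=np.zeros_like(k);u0,v0,u1,v1=box;b[v0:v1,u0:u1]=k[v0:v1,u0:u1];return b
def cen(k):
    M=cv2.moments(k,True); return np.array([M['m10'],M['m01']])/M['m00'],M['m00']
r=m(hsv,(0,120,60),(8,255,255),(308,218,325,232))|m(hsv,(172,120,60),(180,255,255),(308,218,325,232))
g=m(hsv,(45,80,60),(80,255,255),(345,165,360,180))
rc,gc=cen(r),cen(g); print(rc,gc)
R0=plane('top',rc[0],60);G0=plane('top',gc[0],60); print('red',R0,'green',G0,'dist',np.linalg.norm(R0-G0))
# frame from dots
a=np.array([-80,-37.]);b=np.array([38,-135.]); 
d=(G0-R0)[:2]; yaw=np.arctan2(d[1],d[0])-np.arctan2(*(b-a)[::-1]); print('yaw dots',np.degrees(yaw))
c,s=np.cos(yaw),np.sin(yaw);Rz=np.array([[c,-s],[s,c]]); o=(R0+G0)[:2]/2-Rz@((a+b)/2); print('origin',o)
k=m(hsv,(100,130,80),(130,255,255),(310,165,370,240)); ys,xs=np.nonzero(k)
P=np.array([plane('top',(x,y),54)[:2] for x,y in zip(xs,ys)]); L=(P-o)@Rz
A=L[(L[:,0]>-65)&(abs(L[:,1]+135)<15)];B=L[(L[:,1]>-120)&(abs(L[:,0]+80)<15)]
print('seg2 x',A[:,0].min(),A[:,0].max(),'fit',np.polyfit(A[:,0],A[:,1],1),A[:,1].mean(),'seg1 y',B[:,1].min(),B[:,1].max(),np.polyfit(B[:,1],B[:,0],1),B[:,0].mean())
# stand
k=m(hsv,(100,130,90),(130,255,255),(70,240,135,300)); cs=max(cv2.findContours(k,0,2)[0],key=cv2.contourArea); q=cv2.approxPolyDP(cs,4,True)[:,0]; print('stand quad px',q.tolist()); print([plane('top',p,96)[:2].round(1).tolist() for p in q])
y=m(hsv,(20,120,150),(35,255,255),(70,240,135,300)); print('yellow',cen(y), plane('top',cen(y)[0],162))
cv2.imwrite('pics/m.png',k)
```

```text
top cam [ 319.    6. 1197.]
side cam [360. 778. 568.]
(array([316.9 , 225.05]), 20.0) (array([351.75 , 171.625]), 16.0)
red [ 505.00282155 -107.93678393   60.        ] green [ 630.73630033 -195.82888301   60.        ] dist 153.40772068683665
yaw dots 4.755024086258045
origin [581.66826294 -64.4380176 ]
seg2 x -63.74194469568647 21.586592322403867 fit [ 8.90664607e-03 -1.35676425e+02] -135.86558897830474 seg1 y -119.88763079985543 -54.10641643243444 [ 3.61506360e-03 -7.91503098e+01] -79.46616506116287
stand quad px [[80, 268], [79, 280], [109, 283], [111, 268], [98, 273]]
[[416.9, 418.9], [390.8, 419.8], [382.6, 354.4], [415.1, 351.3], [404.9, 379.2]]
yellow (array([ 84.62068966, 263.56896552]), 58.0) [419.87857486 385.07926524 162.        ]
```

Run:
```python
from h import *
C=[plane('top',(70-.5+u/6,235-.5+v/6),96)[:2] for u,v in((75,90),(268,100),(243,290),(50,278))]
C=np.array(C);print(C.round(1)); print('ctr',C.mean(0)); 
for i in range(4):
    d=C[(i+1)%4]-C[i]; print(np.linalg.norm(d),np.degrees(np.arctan2(d[1],d[0])))
# side top face corners: crop scale 4 offset 240,270
S=np.array([plane('side',(240-.5+u/4,270-.5+v/4),96)[:2] for u,v in((152,263),(331,305),(288,458),(93,410))]); print(S.round(1),'ctr',S.mean(0))
for i in range(4):
    d=S[(i+1)%4]-S[i]; print(np.linalg.norm(d),np.degrees(np.arctan2(d[1],d[0])))
# handle top centre
print(plane('top',(69.5+91/6,234.5+173/6),162), plane('side',(239.5+220/4,269.5+220/4),162))
print('tri handle',tri((69.5+91/6,234.5+173/6),(239.5+219/4,269.5+223/4)))
print('pink top',plane('top',(69.5+362/6,234.5+175/6),156), plane('side',(239.5+266/4,269.5+62/4),156))
print('pink tri',tri((69.5+362/6,234.5+175/6),(239.5+266/4,269.5+62/4)))
# predictions of sump in both: project key points
yaw=np.radians(4.755);c,s=np.cos(yaw),np.sin(yaw);o=np.array([581.67,-64.44])
def W(x,y,z): return np.array([o[0]+c*x-s*y,o[1]+s*x+c*y,z])
for nm,p in dict(bar=(-165,85,160),barL=(-165,130,160),barR=(-165,40,160),hinge=(0,85,110),start=(-80,-55,60),corner=(-80,-135,60),end=(20,-135,60),valve=(105,-55,142)).items():
    X=W(*p); print(nm,X.round(1),proj('top',X).round(1),proj('side',X).round(1))
```

```text
[[457.5 416.5]
 [452.  345.7]
 [382.9 352.2]
 [389.1 422.2]]
ctr [420.37069924 384.15752291]
71.03982895733711 -94.44039425989372
69.36801294674278 174.5468921661715
70.26646976760047 84.9741677332442
68.64068836907235 -4.815187626780799
[[452.9 350.4]
 [383.8 356.6]
 [390.7 424.4]
 [459.3 419.4]] ctr [421.6952133 387.6886619]
69.36903075461669 174.8408909649057
68.11387604992242 84.21166009530731
68.75715777473245 -4.135086393848436
69.33868300598596 -95.26253729713554
[420.36197104 385.0075578  162.        ] [421.29590191 386.92111388 162.        ]
tri handle [421.18834934 385.97065386 159.50028317]
pink top [417.84545454 293.79562887 156.        ] [418.72628613 296.39479948 156.        ]
pink tri [418.49920924 294.3250011  154.19378488]
bar [410.2   6.6 160. ] [268.2 263.6] [329.6 197.1]
barL [406.5  51.4 160. ] [246.6 266. ] [329.3 207.3]
barR [413.9 -38.3 160. ] [289.8 261.3] [329.9 187.8]
hinge [574.6  20.3 110. ] [260.4 192.1] [254.9 212.8]
start [ 506.5 -125.9   60. ] [324.6 224.2] [295.1 204.2]
corner [ 513.1 -205.6   60. ] [358.8 220.5] [297.6 190.3]
end [ 612.8 -197.3   60. ] [352.8 179. ] [262.  188.5]
valve [ 690.9 -110.5  142. ] [317.9 136.4] [223.4 172.2]
```

```bash
cat >> h.py <<'E'
from scipy.spatial.transform import Rotation as Ro
def tool():
    o=arm.get_obs(); return o,np.asarray(o['eef_pos']),Ro.from_rotvec(o['tool_rot']).as_matrix()
def phi(R): return np.degrees(np.arctan2(R[1,0],R[0,0]))
def rows(wps,n,yaws=None):
    """wps world list; n rows per leg; print slide units, yaw units (target world heading of tool x)"""
    o,p,R=tool(); print('t',o['clock'],'p',p.round(1),'phi',phi(R).round(2),'tilt',np.degrees(np.arccos(-R[2,2])).round(2),'f',np.round(o['contact_force'],1),'w',round(o['gripper_width'],1),'q',np.round(o['qpos'],2))
    prev=p; py=phi(R); S=[];Y=[]
    for i,w in enumerate(wps):
        ty=py if yaws is None or yaws[i] is None else yaws[i]
        for k in range(1,n[i]+1):
            x=prev+(np.array(w)-prev)*k/n[i]; a=py+(ty-py)*k/n[i]
            S.append((R.T@(x-p)/40).round(3).tolist()); Y.append(round(-(a-phi(R))/8,2))
        prev=np.array(w);py=ty
    print('slide',S);print('yaw',Y)
E
python3 - <<'E'
from h import *
rows([(430,-330,300),(500,-60,300),(490,100,300)],[5,5,2],[10,0,-5])
E
```

```text
t 0.1 p [ 243.  -575.2  249.6] phi 22.91 tilt 0.1 f [ 0.6  0.4 -0.4] w 85.1 q [ 1.2   0.69 -0.19  1.57  0.16  0.9  -0.22]
slide [[1.338, -0.766, -0.251], [2.677, -1.532, -0.502], [4.015, -2.297, -0.753], [5.354, -3.063, -1.004], [6.692, -3.829, -1.255], [7.54, -4.936, -1.254], [8.388, -6.043, -1.252], [9.236, -7.151, -1.25], [10.084, -8.258, -1.248], [10.932, -9.365, -1.247], [11.595, -11.256, -1.243], [12.259, -13.147, -1.24]]
yaw [np.float64(0.32), np.float64(0.65), np.float64(0.97), np.float64(1.29), np.float64(1.61), np.float64(1.86), np.float64(2.11), np.float64(2.36), np.float64(2.61), np.float64(2.86), np.float64(3.18), np.float64(3.49)]
```

Possible confusions: the probe is the yellow one in the blue stand at top (85,264), not the pink one at top (135,266). The black cylinder at top (217,271) is a look-alike, and the five terracotta pieces in the tray at about (265,220) are the media. In the close crops, the yellow handle with the black collar is in the blue stand, and I choose that one.

```bash
python3 -m pendant '{"gripper":[1,1,1,1,1,1,1,1,1,1],"slide":[[1.3,-0.8,-0.25],[2.7,-1.5,-0.5],[4.0,-2.3,-0.75],[5.35,-3.1,-1.0],[6.7,-3.8,-1.25],[7.5,-4.9,-1.25],[8.4,-6.0,-1.25],[9.2,-7.1,-1.25],[10.1,-8.3,-1.25],[10.9,-9.4,-1.25]],"yaw":[0.3,0.65,1.0,1.3,1.6,1.85,2.1,2.35,2.6,2.85]}'
python3 - <<'E'
from h import *
rows([(480,200,290),(421,385.5,240)],[5,5],[-5,-5])
E
```

```text
clock: 1.35
eef_pos: [498.4, -57.0, 300.0]
tool_rot: [-3.14, -0.002, 0.002]
contact_force: [0.9, -0.3, -0.8]
gripper_width: 85.4
t 1.35 p [498.4 -57.  300. ] phi 0.09 tilt 0.12 f [ 0.9 -0.3 -0.8] w 85.4 q [ 0.07  0.46 -0.08  1.87  0.04  0.82 -1.59]
slide [[-0.09, -1.285, 0.052], [-0.18, -2.57, 0.104], [-0.27, -3.855, 0.156], [-0.36, -5.14, 0.209], [-0.45, -6.425, 0.261], [-0.743, -7.352, 0.513], [-1.037, -8.28, 0.765], [-1.33, -9.207, 1.017], [-1.623, -10.135, 1.268], [-1.917, -11.062, 1.52]]
yaw [np.float64(0.13), np.float64(0.25), np.float64(0.38), np.float64(0.51), np.float64(0.64), np.float64(0.64), np.float64(0.64), np.float64(0.64), np.float64(0.64), np.float64(0.64)]
```

```bash
python3 -m pendant '{"gripper":[1,1,1,1,1,1,1,1,1,1,1,1],"slide":[[-0.1,-1.3,0.05],[-0.2,-2.6,0.1],[-0.25,-3.9,0.15],[-0.35,-5.1,0.2],[-0.45,-6.4,0.25],[-0.75,-7.35,0.5],[-1.05,-8.3,0.75],[-1.35,-9.2,1.0],[-1.6,-10.1,1.25],[-1.9,-11.05,1.5],[-1.92,-11.06,1.5],[-1.92,-11.06,1.5]],"yaw":[-1,-2,-3,-4,-5,-6,-7,-8,-9,-10,-10.6,-10.6]}'
python3 - <<'E'
from h import *
t=arm.get_image('top');s=arm.get_image('side')
cv2.imwrite('pics/a.png',np.hstack([cv2.resize(t[215:335,50:200,::-1],None,fx=2.6,fy=2.6),cv2.resize(s[240:420,220:400,::-1],(312,312))]))
rows([(421,385.5,134)],[5],[85])
E
```

```text
clock: 2.85
eef_pos: [420.5, 385.3, 240.2]
tool_rot: [-2.317, -2.118, 0.002]
contact_force: [-0.2, -0.4, -0.2]
gripper_width: 85.5
t 2.95 p [421.3 384.6 240.6] phi 84.73 tilt 0.08 f [0.8 0.3 0.5] w 85.5 q [-0.55  0.66 -0.46  1.74  0.37  0.84 -1.27]
slide [[0.004, -0.001, 0.533], [0.008, -0.002, 1.066], [0.012, -0.003, 1.599], [0.016, -0.004, 2.132], [0.02, -0.005, 2.665]]
yaw [np.float64(-0.01), np.float64(-0.01), np.float64(-0.02), np.float64(-0.03), np.float64(-0.03)]
```

View pics/a.png

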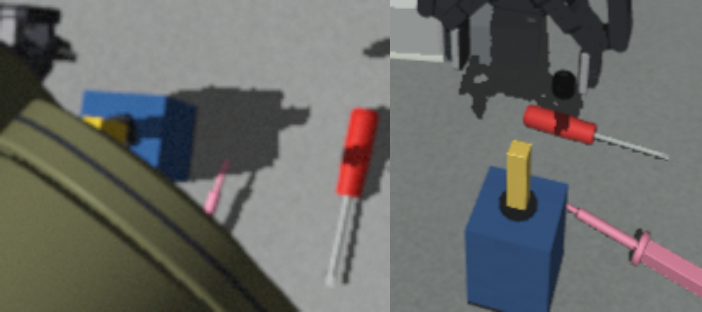

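Run:
```python
from h import *
t=arm.get_image('top');s=arm.get_image('side')
cv2.imwrite('pics/a2.png',cv2.resize(np.hstack([t,s])[:,:,::-1],(800,300)));cv2.imwrite('pics/s2.png',s[:,:,::-1])
print(proj('side',(421,385,240)),proj('top',(421,385,240)))
```

```text
[295.91082501 278.56797439] [ 69.8194825 259.3786032]
```

View pics/a2.png

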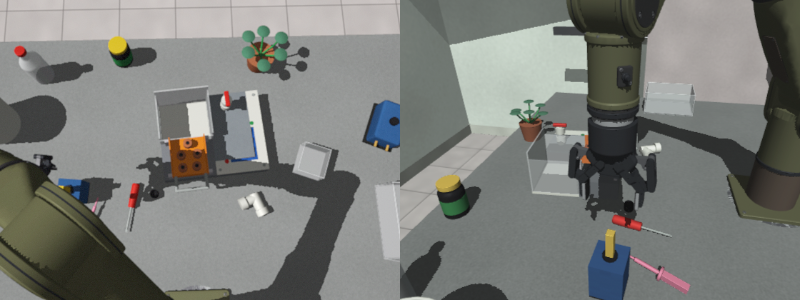

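View pics/s2.png

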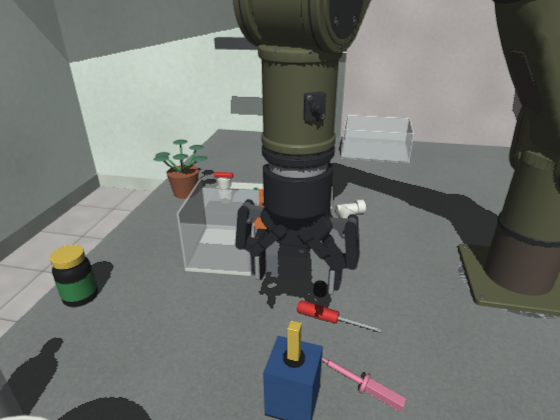

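The gripper hangs at side (296,278), right above the yellow handle at side (294,342). The pink look-alike now lies on the table at about side (365,385), although nothing was near its height. It is clear of the grasp.

```bash
python3 -m pendant '{"gripper":[1,1,1,1,1,1,0,0,0,0,0,0],"slide":[[0,0,0.55],[0,0,1.1],[0,0,1.65],[0,0,2.2],[0,0,2.68],[0,0,2.68],[0,0,2.68],[0,0,2.68],[0,0,2.68],[0,0,2.68],[0,0,2.68],[0,0,2.68]],"yaw":[0,0,0,0,0,0,0,0,0,0,0,0]}' 80
python3 - <<'E'
from h import *
rows([(421,385.5,240)],[5])
E
```

```text
clock: 4.55
eef_pos: [421.5, 384.9, 134.2]
tool_rot: [-2.32, -2.117, -0.002]
contact_force: [-0.3, -0.8, 5.6]
gripper_width: 14.9
t 4.55 p [421.5 384.9 134.2] phi 84.75 tilt 0.1 f [-0.3 -0.8  5.6] w 14.9 q [-0.6   0.8  -0.37  1.83  0.47  0.6  -1.36]
slide [[0.003, -0.003, -0.529], [0.007, -0.006, -1.058], [0.01, -0.009, -1.588], [0.014, -0.011, -2.117], [0.017, -0.014, -2.646]]
yaw [np.float64(-0.0), np.float64(-0.0), np.float64(-0.0), np.float64(-0.0), np.float64(-0.0)]
```

```bash
python3 -m pendant '{"gripper":[0,0,0,0,0,0,0],"slide":[[0,0,-0.7],[0,0,-1.4],[0,0,-2.2],[0,0,-3.2],[0,0,-4.0],[0,0,-4.65],[0,0,-4.65]],"yaw":[0,0,0,0,0,0,0]}'
python3 - <<'E'
from h import *
t=arm.get_image('top');s=arm.get_image('side')
cv2.imwrite('pics/b.png',cv2.resize(np.hstack([t,s])[:,:,::-1],(800,300)));cv2.imwrite('pics/s3.png',s[:,:,::-1])
rows([(460,150,320),(506.5,-125.9,320)],[5,7],[None,94.755])
E
```

```text
clock: 5.42
eef_pos: [422.0, 385.5, 321.6]
tool_rot: [-2.32, -2.116, -0.008]
contact_force: [0.1, -0.7, -0.3]
gripper_width: 15.0
t 5.525 p [421.2 384.  319.2] phi 84.75 tilt 0.06 f [-0.3  0.4 -1.1] w 14.8 q [-0.52  0.57 -0.5   1.63  0.31  1.02 -1.21]
slide [[-1.148, 0.3, -0.005], [-2.295, 0.6, -0.009], [-3.443, 0.9, -0.014], [-4.59, 1.2, -0.019], [-5.738, 1.5, -0.023], [-6.704, 1.756, -0.024], [-7.67, 2.012, -0.024], [-8.636, 2.267, -0.025], [-9.602, 2.523, -0.025], [-10.568, 2.778, -0.026], [-11.534, 3.034, -0.026], [-12.5, 3.289, -0.027]]
yaw [np.float64(-0.0), np.float64(-0.0), np.float64(-0.0), np.float64(-0.0), np.float64(-0.0), np.float64(-0.18), np.float64(-0.36), np.float64(-0.54), np.float64(-0.71), np.float64(-0.89), np.float64(-1.07), np.float64(-1.25)]
```

View pics/s3.png

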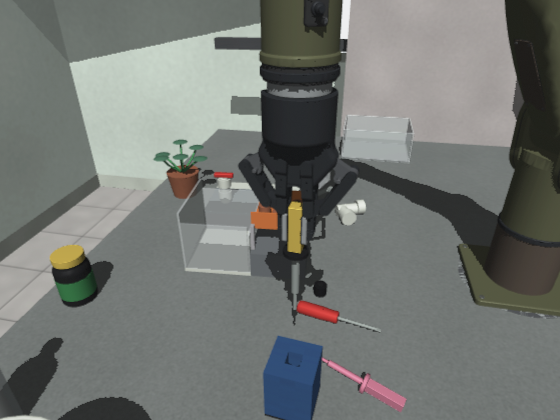

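The probe is held upright with its tip at side (294,322). The stand hole at (294,359) is empty.

```bash
python3 -m pendant '{"gripper":[0,0,0,0,0,0,0,0,0,0,0,0],"slide":[[-0.8,0.2,0],[-2.0,0.5,0],[-3.2,0.85,0],[-4.5,1.2,0],[-5.7,1.5,0],[-6.7,1.75,0],[-7.7,2.0,0],[-8.6,2.25,0],[-9.6,2.5,0],[-10.6,2.8,0],[-11.5,3.05,0],[-12.3,3.25,0]],"yaw":[0,0,0,0,0,-0.2,-0.4,-0.55,-0.7,-0.9,-1.1,-1.25]}'
python3 - <<'E'
from h import *
rows([(506.5,-125.9,320),(506.5,-125.9,215)],[2,4],[94.755,None])
E
```

```text
clock: 7.02
eef_pos: [504.8, -119.5, 317.2]
tool_rot: [-2.125, -2.309, 0.003]
contact_force: [1.1, -0.2, -0.6]
gripper_width: 15.2
t 7.025 p [ 504.8 -119.5  317.2] phi 94.75 tilt 0.24 f [ 1.1 -0.2 -0.6] w 15.2 q [ 0.5   0.51 -0.55  1.78  0.32  0.95 -0.11]
slide [[-0.082, 0.014, -0.035], [-0.164, 0.028, -0.07], [-0.165, 0.031, 0.586], [-0.165, 0.034, 1.242], [-0.166, 0.036, 1.899], [-0.167, 0.039, 2.555]]
yaw [np.float64(-0.0), np.float64(-0.0), np.float64(-0.0), np.float64(-0.0), np.float64(-0.0), np.float64(-0.0)]
```

```bash
python3 -m pendant '{"gripper":[0,0,0,0,0,0,0],"slide":[[-0.1,0.02,0.3],[-0.16,0.03,0.9],[-0.17,0.03,1.6],[-0.17,0.03,2.3],[-0.17,0.03,2.8],[-0.17,0.03,2.9],[-0.17,0.03,2.9]],"yaw":[0,0,0,0,0,0,0]}'
python3 - <<'E'
from h import *
t=arm.get_image('top');s=arm.get_image('side')
rows([(506.5,-125.9,187)],[4])
o,p,R=tool(); tip=p+R@np.array([0,0,128.2]); print(tip,proj('side',tip),proj('top',tip))
cv2.imwrite('pics/d.png',np.hstack([cv2.resize(t[150:270,260:400,::-1],(420,360),interpolation=2),cv2.resize(s[130:250,240:360,::-1],(360,360),interpolation=2)]))
E
```

```text
clock: 7.9
eef_pos: [505.8, -125.2, 200.9]
tool_rot: [-2.123, -2.309, 0.004]
contact_force: [-0.6, 1.2, 0.3]
gripper_width: 15.0
t 8.0 p [ 506.5 -125.6  201.7] phi 94.77 tilt 0.19 f [-0.6 -0.1 -1. ] w 15.0 q [ 0.44  0.66 -0.46  1.91  0.45  0.68 -0.22]
slide [[-0.002, 0.0, 0.092], [-0.003, 0.001, 0.184], [-0.005, 0.001, 0.276], [-0.007, 0.001, 0.368]]
yaw [np.float64(-0.0), np.float64(-0.0), np.float64(-0.0), np.float64(-0.0)]
[ 506.07272177 -125.52518275   73.51206513] [295.34789062 199.73070997] [325.11117572 223.42907548]
```

View pics/d.png

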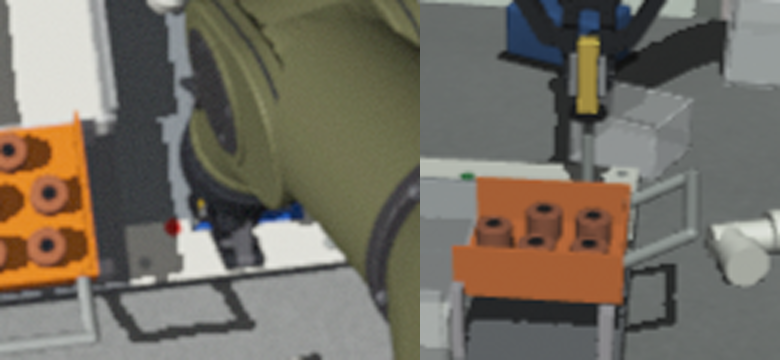

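```bash
python3 -m pendant '{"gripper":[0,0,0,0,0,0],"slide":[[0,0,0.1],[0,0,0.2],[0,0,0.28],[0,0,0.36],[0,0,0.4],[0,0,0.4]],"yaw":[0,0,0,0,0,0]}'
python3 - <<'E'
from h import *
rows([(506.5,-125.9,185)],[4])
E
```

```text
clock: 8.75
eef_pos: [506.4, -125.6, 185.6]
tool_rot: [-2.125, -2.31, 0.002]
contact_force: [0.2, -0.2, -0.9]
gripper_width: 15.2
t 8.75 p [ 506.4 -125.6  185.6] phi 94.78 tilt 0.2 f [ 0.2 -0.2 -0.9] w 15.2 q [ 0.43  0.68 -0.45  1.93  0.47  0.64 -0.23]
slide [[-0.002, 0.0, 0.004], [-0.004, 0.001, 0.007], [-0.006, 0.001, 0.011], [-0.008, 0.002, 0.014]]
yaw [np.float64(-0.0), np.float64(-0.0), np.float64(-0.0), np.float64(-0.0)]
```

```bash
python3 -m pendant '{"gripper":[0,0,0,0],"slide":[[0,0,0.03],[0,0,0.05],[0,0,0.05],[0,0,0.05]],"yaw":[0,0,0,0]}'
python3 - <<'E'
from h import *
rows([(513.1,-205.6,183.8)],[22],[94.755])
E
```

```text
clock: 9.25
eef_pos: [506.4, -125.6, 183.6]
tool_rot: [-2.125, -2.31, 0.002]
contact_force: [0.3, 0.3, -0.3]
gripper_width: 14.8
t 9.25 p [ 506.4 -125.6  183.6] phi 94.78 tilt 0.2 f [ 0.3  0.3 -0.3] w 14.8 q [ 0.43  0.68 -0.44  1.93  0.47  0.63 -0.24]
slide [[-0.091, -0.0, -0.0], [-0.182, -0.0, -0.001], [-0.274, -0.0, -0.001], [-0.365, -0.0, -0.001], [-0.456, -0.0, -0.002], [-0.547, -0.0, -0.002], [-0.639, -0.0, -0.002], [-0.73, -0.0, -0.003], [-0.821, -0.0, -0.003], [-0.912, -0.0, -0.003], [-1.003, -0.0, -0.004], [-1.095, -0.0, -0.004], [-1.186, -0.0, -0.004], [-1.277, -0.0, -0.005], [-1.368, -0.0, -0.005], [-1.46, -0.0, -0.005], [-1.551, -0.0, -0.006], [-1.642, -0.0, -0.006], [-1.733, -0.0, -0.006], [-1.825, -0.0, -0.007], [-1.916, -0.0, -0.007], [-2.007, -0.0, -0.007]]
yaw [np.float64(0.0), np.float64(0.0), np.float64(0.0), np.float64(0.0), np.float64(0.0), np.float64(0.0), np.float64(0.0), np.float64(0.0), np.float64(0.0), np.float64(0.0), np.float64(0.0), np.float64(0.0), np.float64(0.0), np.float64(0.0), np.float64(0.0), np.float64(0.0), np.float64(0.0), np.float64(0.0), np.float64(0.0), np.float64(0.0), np.float64(0.0), np.float64(0.0)]
```

```bash
python3 -m pendant '{"gripper":[0,0,0,0,0,0,0,0,0,0,0,0],"slide":[[-0.09,0,0],[-0.18,0,0],[-0.27,0,0],[-0.36,0,0],[-0.45,0,0],[-0.54,0,0],[-0.63,0,0],[-0.72,0,0],[-0.81,0,0],[-0.9,0,0],[-0.99,0,0],[-1.0,0,0]],"yaw":[0,0,0,0,0,0,0,0,0,0,0,0]}'
python3 - <<'E'
from h import *
rows([(513.1,-205.6,183.8)],[1],[94.755])
E
```

```text
clock: 10.75
eef_pos: [509.7, -165.8, 183.5]
tool_rot: [-2.126, -2.309, 0.003]
contact_force: [-0.7, 0.8, -0.4]
gripper_width: 14.9
t 10.75 p [ 509.7 -165.8  183.5] phi 94.74 tilt 0.2 f [-0.7  0.8 -0.4] w 14.9 q [ 0.5   0.7  -0.45  1.89  0.48  0.66 -0.16]
slide [[-0.997, 0.003, -0.008]]
yaw [np.float64(-0.0)]
```

```bash
python3 -m pendant '{"gripper":[0,0,0,0,0,0,0,0,0,0,0,0],"slide":[[-0.09,0,0],[-0.18,0,0],[-0.27,0,0],[-0.36,0,0],[-0.45,0,0],[-0.54,0,0],[-0.63,0,0],[-0.72,0,0],[-0.81,0,0],[-0.9,0,0],[-0.99,0,0],[-1.0,0,0]],"yaw":[0,0,0,0,0,0,0,0,0,0,0,0]}'
python3 - <<'E'
from h import *
rows([(612.8,-197.3,183.8)],[1],[94.755])
s=arm.get_image('side');t=arm.get_image('top')
cv2.imwrite('pics/e.png',np.hstack([cv2.resize(t[130:270,260:400,::-1],(400,400),interpolation=2),cv2.resize(s[110:230,240:360,::-1],(400,400),interpolation=2)]))
E
```

```text
clock: 12.25
eef_pos: [513.0, -206.1, 183.4]
tool_rot: [-2.126, -2.309, 0.003]
contact_force: [0.1, 1.0, -0.9]
gripper_width: 14.8
t 12.25 p [ 513.  -206.1  183.4] phi 94.71 tilt 0.2 f [ 0.1  1.  -0.9] w 14.8 q [ 0.57  0.72 -0.46  1.84  0.48  0.7  -0.08]
slide [[0.015, 2.506, -0.017]]
yaw [np.float64(-0.01)]
```

View pics/e.png

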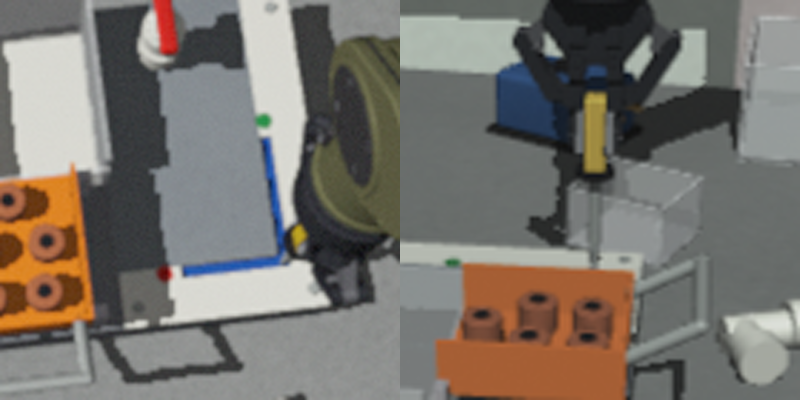

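The shaft enters the deck at the seam corner, at about side crop (595,265). The wrist force is about 1 N, so I continue along the second leg.

```bash
python3 -m pendant '{"gripper":[0,0,0,0,0,0,0,0,0,0,0,0],"slide":[[0,0.09,0],[0,0.18,0],[0.01,0.27,0],[0.01,0.36,0],[0.01,0.45,0],[0.01,0.54,0],[0.01,0.63,0],[0.01,0.72,0],[0.01,0.81,0],[0.01,0.9,0],[0.01,0.99,0],[0.01,1.0,0]],"yaw":[0,0,0,0,0,0,0,0,0,0,0,0]}'
python3 - <<'E'
from h import *
rows([(612.8,-197.3,183.8)],[1],[94.755])
E
```

```text
clock: 13.85
eef_pos: [553.1, -201.9, 183.3]
tool_rot: [-2.126, -2.309, 0.002]
contact_force: [0.2, -0.4, -1.2]
gripper_width: 15.0
t 13.85 p [ 553.1 -201.9  183.3] phi 94.74 tilt 0.19 f [ 0.2 -0.4 -1.2] w 15.0 q [ 0.54  0.76 -0.47  1.73  0.46  0.77 -0.08]
slide [[-0.008, 1.496, -0.017]]
yaw [np.float64(-0.0)]
```

```bash
python3 -m pendant '{"gripper":[0,0,0,0,0,0,0,0,0,0,0,0],"slide":[[0,0.09,0],[0,0.18,0],[0,0.27,0],[0,0.36,0],[0,0.45,0],[0,0.54,0],[0,0.63,0],[0,0.72,0],[0,0.81,0],[0,0.9,-0.01],[0,0.99,-0.01],[0,1.0,-0.01]],"yaw":[0,0,0,0,0,0,0,0,0,0,0,0]}'
python3 -m pendant '{"gripper":[0,0,0,0,0,0,0,0,0],"slide":[[0,0.09,0],[0,0.18,0],[0,0.27,0],[0,0.36,0],[0,0.44,0],[0,0.5,0],[0,0.5,0],[0,0.5,0],[0,0.5,0]],"yaw":[0,0,0,0,0,0,0,0,0]}'
python3 - <<'E'
from h import *
rows([(612.8,-197.3,183.8)],[1],[94.755])
s=arm.get_image('side')
cv2.imwrite('pics/f.png',cv2.resize(s[110:230,220:360,::-1],(560,480),interpolation=2))
E
```

```text
clock: 15.35
eef_pos: [593.3, -198.5, 183.6]
tool_rot: [-2.126, -2.31, 0.002]
contact_force: [0.8, -0.6, -0.3]
gripper_width: 14.5
clock: 16.48
eef_pos: [613.1, -196.9, 183.6]
tool_rot: [-2.126, -2.309, 0.002]
contact_force: [0.3, 0.1, 0.3]
gripper_width: 15.2
t 16.475 p [ 613.1 -196.9  183.6] phi 94.74 tilt 0.18 f [0.3 0.1 0.3] w 15.2 q [ 0.49  0.82 -0.47  1.55  0.45  0.87 -0.06]
slide [[-0.009, -0.009, -0.006]]
yaw [np.float64(-0.0)]
```

View pics/f.png

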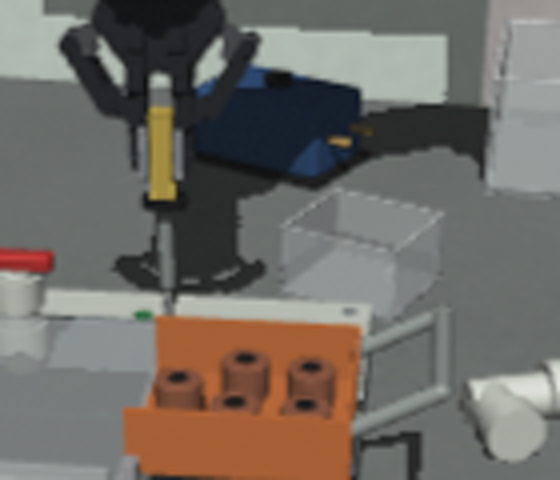

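```bash
python3 -m pendant '{"gripper":[0,0,0,0],"slide":[[0,0,0.02],[0,0,0.04],[0,0,0.06],[0,0,0.06]],"yaw":[0,0,0,0]}'
```

```text
clock: 17.02
eef_pos: [613.3, -196.9, 182.0]
tool_rot: [-2.126, -2.31, 0.002]
contact_force: [-1.6, -0.2, 5.1]
gripper_width: 15.0
```

Bottom contact (5 N) came at TCP z = 182. So the tip ran about 1.5 mm above the groove floor all along. Next: lift and return.

```bash
python3 -m pendant '{"gripper":[0,0,0,0,0,0,0],"slide":[[0,0,-0.3],[0,0,-0.8],[0,0,-1.6],[0,0,-2.4],[0,0,-3.0],[0,0,-3.45],[0,0,-3.5]],"yaw":[0,0,0,0,0,0,0]}'
python3 - <<'E'
from h import *
rows([(510,60,322),(421.5,384.9,322)],[5,7],[90,84.75])
E
```

```text
clock: 17.9
eef_pos: [614.4, -196.9, 323.9]
tool_rot: [2.127, 2.311, 0.001]
contact_force: [-0.4, 1.0, -0.3]
gripper_width: 14.8
t 17.9 p [ 614.4 -196.9  323.9] phi 94.74 tilt 0.06 f [-0.4  1.  -0.3] w 14.8 q [ 0.51  0.68 -0.53  1.39  0.35  1.16  0.02]
slide [[1.323, -0.414, 0.009], [2.647, -0.829, 0.018], [3.97, -1.243, 0.027], [5.293, -1.657, 0.036], [6.617, -2.072, 0.046], [7.799, -2.291, 0.045], [8.982, -2.51, 0.045], [10.164, -2.729, 0.045], [11.347, -2.948, 0.045], [12.529, -3.168, 0.045], [13.712, -3.387, 0.045], [14.894, -3.606, 0.045]]
yaw [np.float64(0.12), np.float64(0.24), np.float64(0.36), np.float64(0.47), np.float64(0.59), np.float64(0.69), np.float64(0.78), np.float64(0.87), np.float64(0.97), np.float64(1.06), np.float64(1.15), np.float64(1.25)]
```

```bash
python3 -m pendant '{"gripper":[0,0,0,0,0,0,0,0,0,0,0,0],"slide":[[0.9,-0.3,0],[2.2,-0.7,0],[3.5,-1.1,0],[4.8,-1.5,0],[6.1,-1.9,0.05],[7.4,-2.2,0.05],[8.7,-2.45,0.05],[10.1,-2.7,0.05],[11.4,-2.95,0.05],[12.7,-3.2,0.05],[13.9,-3.4,0.05],[14.9,-3.6,0.05]],"yaw":[0.1,0.2,0.3,0.4,0.5,0.6,0.7,0.8,0.95,1.05,1.15,1.25]}'
python3 - <<'E'
from h import *
rows([(421.5,384.9,322)],[1],[84.75])
E
```

```text
clock: 19.4
eef_pos: [420.6, 386.9, 321.1]
tool_rot: [2.32, 2.118, -0.0]
contact_force: [1.2, -0.3, -0.1]
gripper_width: 15.2
t 19.4 p [420.6 386.9 321.1] phi 84.79 tilt 0.01 f [ 1.2 -0.3 -0.1] w 15.2 q [-0.53  0.57 -0.5   1.63  0.31  1.02 -1.21]
slide [[-0.047, 0.028, -0.023]]
yaw [np.float64(0.01)]
```

```bash
python3 -m pendant '{"gripper":[0,0,0,0,0,0],"slide":[[-0.03,0.02,0.3],[-0.05,0.03,0.9],[-0.05,0.03,1.6],[-0.05,0.03,2.1],[-0.05,0.03,2.2],[-0.05,0.03,2.2]],"yaw":[0,0,0,0,0,0]}'
python3 - <<'E'
from h import *
rows([(421.5,384.9,136)],[1],[84.75])
s=arm.get_image('side'); cv2.imwrite('pics/g.png',cv2.resize(s[240:420,220:400,::-1],(540,540),interpolation=2))
E
```

```text
clock: 20.15
eef_pos: [421.8, 384.3, 233.0]
tool_rot: [2.32, 2.117, -0.001]
contact_force: [0.1, -0.6, 0.3]
gripper_width: 14.9
t 20.15 p [421.8 384.3 233. ] phi 84.76 tilt 0.04 f [ 0.1 -0.6  0.3] w 14.9 q [-0.55  0.67 -0.45  1.74  0.38  0.82 -1.28]
slide [[0.016, -0.009, 2.426]]
yaw [np.float64(0.0)]
```

View pics/g.png

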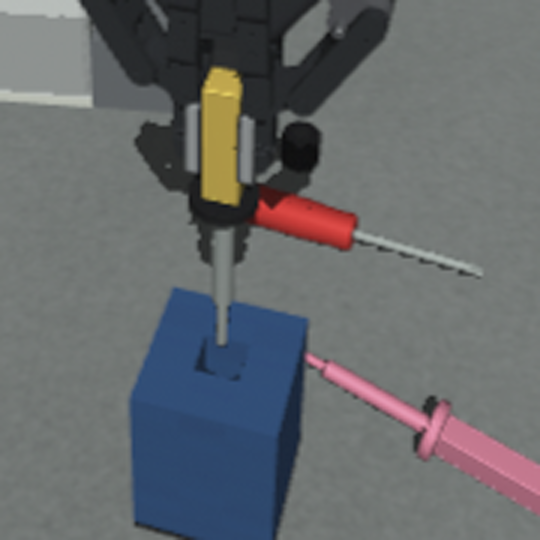

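The tip at (222,343) in the crop is just above the middle of the hole at (222,358), so I insert it.

```bash
python3 -m pendant '{"gripper":[0,0,0,0,0,0,0,0],"slide":[[0,0,0.4],[0,0,0.9],[0,0,1.4],[0,0,1.9],[0,0,2.3],[0,0,2.43],[0,0,2.43],[0,0,2.43]],"yaw":[0,0,0,0,0,0,0,0]}'
python3 - <<'E'
from h import *
rows([(421.5,384.9,134.2)],[1],[84.75])
E
```

```text
clock: 21.2
eef_pos: [422.3, 385.2, 137.0]
tool_rot: [2.321, 2.118, 0.003]
contact_force: [0.3, 1.1, -1.2]
gripper_width: 15.2
t 21.2 p [422.3 385.2 137. ] phi 84.76 tilt 0.12 f [ 0.3  1.1 -1.2] w 15.2 q [-0.6   0.8  -0.37  1.82  0.47  0.61 -1.36]
slide [[-0.009, -0.019, 0.07]]
yaw [np.float64(0.0)]
```

```bash
python3 -m pendant '{"gripper":[0,0,1,1,1,1,1,1,1,1,1,1],"slide":[[0,0,0.05],[0,0,0.05],[0,0,0.05],[0,0,0.05],[0,0,0.05],[0,0,0.05],[0,0,0.05],[0,0,0.05],[0,0,-0.5],[0,0,-1.3],[0,0,-2.1],[0,0,-3.0]],"yaw":[0,0,0,0,0,0,0,0,0,0,0,0]}'
python3 - <<'E'
from h import *
rows([(421,380,270),(395,180,270),(410.2,6.6,240)],[1,4,4],[None,94.755,94.755])
s=arm.get_image('side'); cv2.imwrite('pics/i.png',s[:,:,::-1])
E
```

```text
clock: 22.7
eef_pos: [421.9, 384.7, 257.8]
tool_rot: [2.32, 2.118, 0.002]
contact_force: [-0.1, 1.0, -0.0]
gripper_width: 85.4
t 22.7 p [421.9 384.7 257.8] phi 84.77 tilt 0.07 f [-0.1  1.  -0. ] w 85.4 q [-0.54  0.64 -0.47  1.72  0.36  0.88 -1.26]
slide [[-0.119, -0.012, -0.304], [-1.379, -0.06, -0.305], [-2.638, -0.108, -0.307], [-3.898, -0.155, -0.308], [-5.158, -0.203, -0.309], [-6.228, -0.01, -0.122], [-7.299, 0.183, 0.065], [-8.37, 0.376, 0.251], [-9.44, 0.569, 0.438]]
yaw [np.float64(-0.0), np.float64(-0.31), np.float64(-0.62), np.float64(-0.94), np.float64(-1.25), np.float64(-1.25), np.float64(-1.25), np.float64(-1.25), np.float64(-1.25)]
```

View pics/i.png

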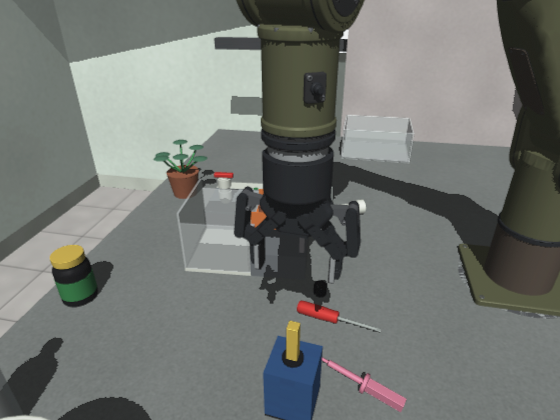

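The probe hangs upright in its stand at side (294,345), and the fingers are clear. Next is the bar. The fingers only open about 40 mm there, because the gap to the tray is 45 mm.

```bash
python3 -m pendant '{"gripper":[1,0.45,0.45,0.45,0.45,0.45,0.45,0.45,0.45,0.45,0.45],"slide":[[-0.1,0,-0.3],[-1.3,0,-0.3],[-2.6,-0.1,-0.3],[-3.9,-0.15,-0.3],[-5.2,-0.2,-0.3],[-6.2,0,-0.1],[-7.3,0.2,0.05],[-8.4,0.4,0.25],[-9.2,0.55,0.45],[-9.44,0.57,0.45],[-9.44,0.57,0.45]],"yaw":[0,-0.3,-0.6,-0.9,-1.25,-1.25,-1.25,-1.25,-1.25,-1.25,-1.25]}'
python3 - <<'E'
from h import *
rows([(409.6,6.6,160)],[1],[94.755])
s=arm.get_image('side');t=arm.get_image('top')
cv2.imwrite('pics/j.png',np.hstack([cv2.resize(t[170:310,200:340,::-1],(400,400),interpolation=2),cv2.resize(s[130:250,240:380,::-1],(400,343),interpolation=2).repeat(1,0) if 0 else cv2.resize(s[110:250,240:380,::-1],(400,400),interpolation=2)]))
E
```

```text
clock: 24.12
eef_pos: [411.7, 9.3, 242.0]
tool_rot: [-2.128, -2.311, -0.016]
contact_force: [0.5, 0.4, -0.2]
gripper_width: 38.5
t 24.125 p [411.7   9.3 242. ] phi 94.73 tilt 0.59 f [ 0.5  0.4 -0.2] w 38.5 q [ 0.25  0.48 -0.55  2.18  0.44  0.59 -0.54]
slide [[-0.078, -0.074, 2.05]]
yaw [np.float64(-0.0)]
```

View pics/j.png

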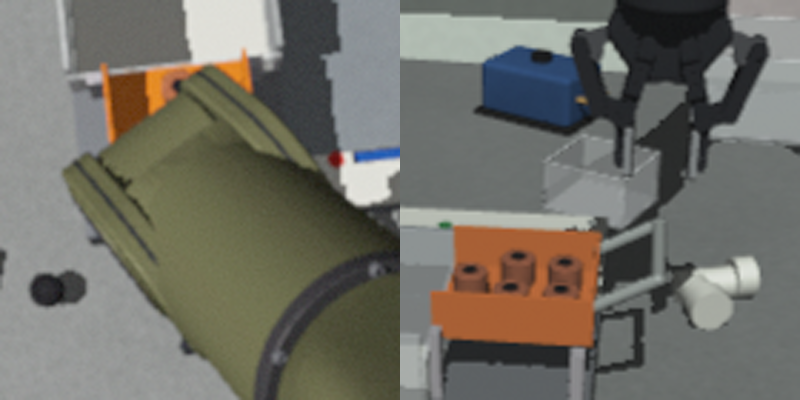

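The fingers straddle the bar's column: crop columns 625 and 697, with the bar at 660. I go down.

```bash
python3 -m pendant '{"gripper":[0.45,0.45,0.45,0.45,0.45,0.45,0.45],"slide":[[-0.05,-0.05,0.3],[-0.08,-0.07,0.8],[-0.08,-0.07,1.4],[-0.08,-0.07,1.8],[-0.08,-0.07,2.0],[-0.08,-0.07,2.05],[-0.08,-0.07,2.05]],"yaw":[0,0,0,0,0,0,0]}'
python3 - <<'E'
from h import *
rows([(409.6,6.6,160)],[1],[94.755])
s=arm.get_image('side')
cv2.imwrite('pics/k.png',cv2.resize(s[130:250,260:380,::-1],(600,600),interpolation=2))
E
```

```text
clock: 25.1
eef_pos: [410.5, 8.3, 160.6]
tool_rot: [2.124, 2.314, 0.019]
contact_force: [0.4, 0.9, -0.1]
gripper_width: 38.6
t 25.1 p [410.5   8.3 160.6] phi 94.92 tilt 0.69 f [ 0.4  0.9 -0.1] w 38.6 q [ 0.1   0.62 -0.35  2.28  0.64  0.32 -0.72]
slide [[-0.04, -0.025, 0.014]]
yaw [np.float64(0.02)]
```

View pics/k.png

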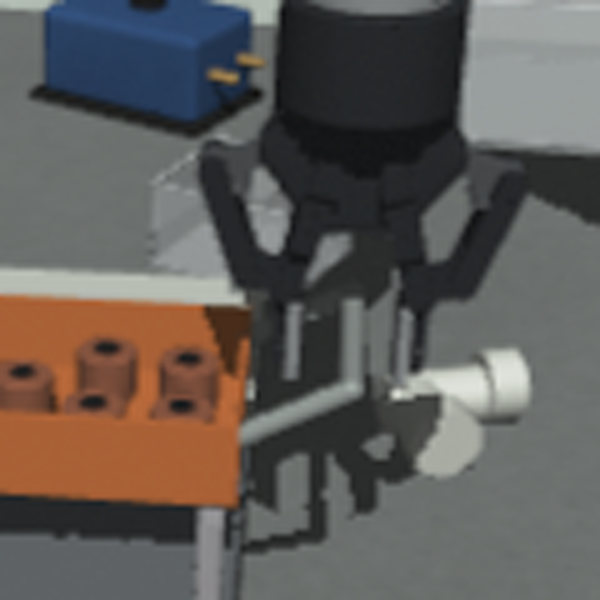

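The bar sits between the fingers, so I close.

```bash
python3 -m pendant '{"gripper":[0,0,0,0,0,0],"slide":[[0,0,0],[0,0,0],[0,0,0],[0,0,0],[0,0,0],[0,0,0]],"yaw":[0,0,0,0,0,0]}' 60
python3 - <<'E'
from h import *
o,p,R=tool();print(p.round(1),o['contact_force'].round(1),o['gripper_width'])
yaw=np.radians(4.755);ex=np.array([np.cos(yaw),np.sin(yaw),0])
r=172.4;a0=np.arctan2(50,165)
W=[]
for th in np.radians(np.arange(3,70,3)):
    d=ex*(-r*np.cos(a0+th)+165)+np.array([0,0,r*np.sin(a0+th)-50]); u=R.T@d/40; print(round(np.degrees(th)),u.round(2).tolist())
E
```

```text
clock: 25.9
eef_pos: [408.8, 7.9, 161.0]
tool_rot: [-2.124, -2.314, -0.016]
contact_force: [-3.8, 0.7, 6.4]
gripper_width: 7.7
[408.8   7.9 161. ] [-3.8  0.7  6.4] 7.679931313393525
3 [0.0, 0.07, -0.21]
6 [0.0, 0.16, -0.42]
9 [0.0, 0.25, -0.63]
12 [0.0, 0.36, -0.83]
15 [0.01, 0.47, -1.02]
18 [0.01, 0.6, -1.21]
21 [0.01, 0.73, -1.39]
24 [0.01, 0.88, -1.56]
27 [0.01, 1.03, -1.73]
30 [0.01, 1.19, -1.89]
33 [0.01, 1.36, -2.04]
36 [0.01, 1.54, -2.17]
39 [0.01, 1.72, -2.3]
42 [0.01, 1.91, -2.43]
45 [0.01, 2.11, -2.54]
48 [0.01, 2.31, -2.64]
51 [0.01, 2.52, -2.72]
54 [0.01, 2.73, -2.8]
57 [0.01, 2.95, -2.87]
60 [0.01, 3.17, -2.92]
63 [0.01, 3.39, -2.97]
66 [0.01, 3.61, -3.0]
69 [0.01, 3.84, -3.02]
```

```bash
python3 -m pendant '{"gripper":[0,0,0,0,0,0,0,0,0,0,0,0],"slide":[[0,0.07,-0.21],[0,0.16,-0.42],[0,0.25,-0.63],[0,0.36,-0.83],[0,0.47,-1.02],[0,0.6,-1.21],[0,0.73,-1.39],[0,0.88,-1.56],[0,1.03,-1.73],[0,1.19,-1.89],[0,1.19,-1.89],[0,1.19,-1.89]],"yaw":[0,0,0,0,0,0,0,0,0,0,0,0]}'
python3 - <<'E'
from h import *
o,p,R=tool();print(p.round(1),o['contact_force'].round(1),o['gripper_width'])
yaw=np.radians(4.755);ex=np.array([np.cos(yaw),np.sin(yaw),0]); H=np.array([574.6,20.3,110])
q=p-H; print('th',np.degrees(np.arctan2(q[2],-(q@ex)))-16.86, 'r',np.hypot(q[2],q@ex))
r=172.4;a0=np.arctan2(50,165)
for th in np.radians(list(np.arange(33,72,3.5))):
    d=H+ex*(-r*np.cos(a0+th))+np.array([0,0,r*np.sin(a0+th)])-p; d-=ex[[1,0,2]]*0; u=R.T@d/40; print(round(np.degrees(th),1),u.round(2).tolist())
s=arm.get_image('side')
cv2.imwrite('pics/l.png',cv2.resize(s[90:290,170:370,::-1],(600,600),interpolation=2))
E
```

```text
clock: 27.4
eef_pos: [454.3, 11.9, 237.8]
tool_rot: [-2.123, -2.314, -0.013]
contact_force: [-7.6, 3.7, 5.7]
gripper_width: 7.7
[454.3  11.9 237.8] [-7.6  3.7  5.7] 7.650915720772038
th 29.80253803430933 r 175.7231236175222
33.0 [-0.04, 0.24, -0.1]
36.5 [-0.04, 0.44, -0.26]
40.0 [-0.04, 0.66, -0.41]
43.5 [-0.04, 0.89, -0.55]
47.0 [-0.04, 1.12, -0.67]
50.5 [-0.04, 1.36, -0.78]
54.0 [-0.04, 1.61, -0.87]
57.5 [-0.04, 1.86, -0.95]
61.0 [-0.04, 2.11, -1.01]
64.5 [-0.04, 2.37, -1.06]
68.0 [-0.04, 2.63, -1.09]
71.5 [-0.04, 2.9, -1.1]
```

View pics/l.png

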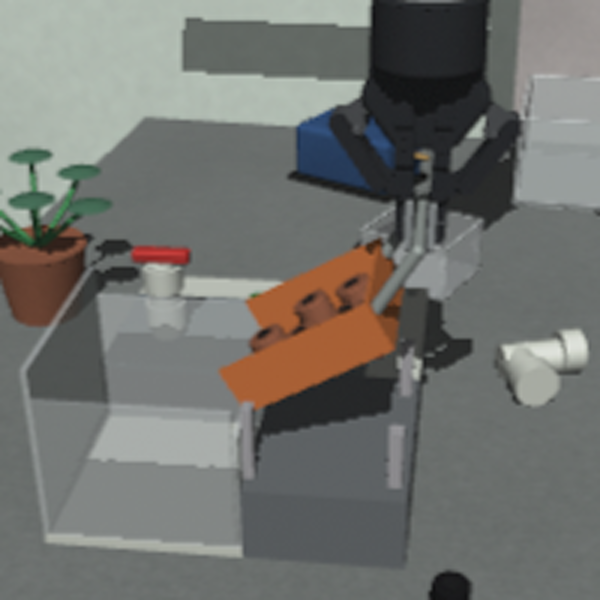

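The tray is at about 30 degrees with all pieces still in it. I go on along the arc.

```bash
python3 -m pendant '{"gripper":[0,0,0,0,0,0,0,0,0,0,0,0],"slide":[[0,0.2,-0.14],[0,0.41,-0.3],[0,0.64,-0.45],[0,0.87,-0.58],[0,1.1,-0.7],[0,1.35,-0.81],[0,1.6,-0.9],[0,1.85,-0.98],[0,2.1,-1.04],[0,2.37,-1.09],[0,2.6,-1.12],[0,2.6,-1.12]],"yaw":[0,0,0,0,0,0,0,0,0,0,0,0]}'
python3 - <<'E'
from h import *
o,p,R=tool();print(p.round(1),o['contact_force'].round(1),o['gripper_width'])
yaw=np.radians(4.755);ex=np.array([np.cos(yaw),np.sin(yaw),0]); H=np.array([574.6,20.3,110])
q=p-H; print('th',np.degrees(np.arctan2(q[2],-(q@ex)))-16.86, 'r',np.hypot(q[2],q@ex))
s=arm.get_image('side');t=arm.get_image('top')
cv2.imwrite('pics/n.png',np.hstack([cv2.resize(t[110:270,190:350,::-1],(400,400),interpolation=2),cv2.resize(s[90:290,170:370,::-1],(400,400),interpolation=2)]))
E
```

```text
clock: 28.95
eef_pos: [558.5, 21.2, 285.2]
tool_rot: [-2.123, -2.314, -0.016]
contact_force: [-3.1, 2.5, 7.1]
gripper_width: 7.9
[558.5  21.2 285.2] [-3.1  2.5  7.1] 7.8520072466938124
th 67.94789891951814 r 175.97013460171794
```

View pics/n.png

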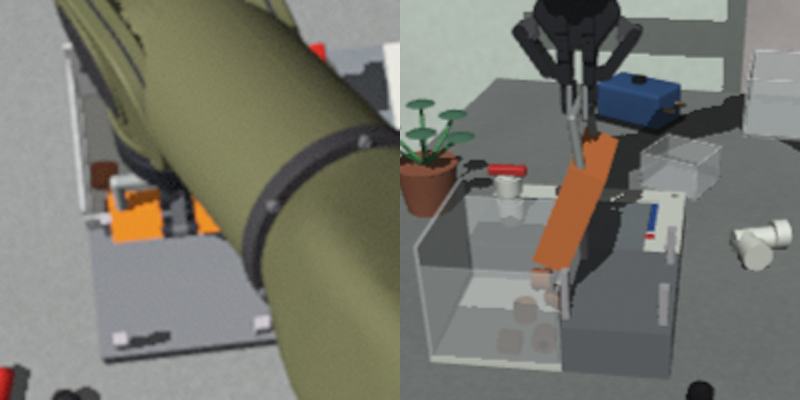

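```bash
python3 -m pendant '{"gripper":[0,0,0,0],"slide":[[0,0,0],[0,0,0],[0,0,0],[0,0,0]],"yaw":[0,0,0,0]}'
python3 - <<'E'
from h import *
s=arm.get_image('side')
cv2.imwrite('pics/q.png',cv2.resize(s[160:290,170:320,::-1],(690,598),interpolation=2))
E
```

```text
clock: 29.55
eef_pos: [558.5, 21.2, 285.3]
tool_rot: [-2.124, -2.314, -0.016]
contact_force: [-1.0, 2.0, -1.3]
gripper_width: 7.9
```

View pics/q.png

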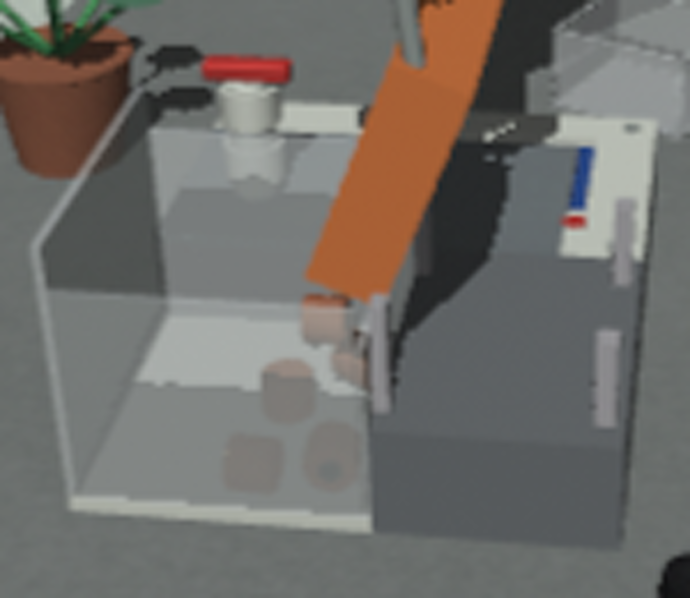

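```bash
python3 -m pendant '{"gripper":[0.45,0.45,0.45,0.45,0.45,0.45,0.45,0.45],"slide":[[0,0,0],[0,0,0],[0,0,0],[0,0,0],[0,0,-0.4],[0,0,-0.9],[0,0,-1.5],[0,0,-2.0]],"yaw":[0,0,0,0,0,0,0,0]}'
python3 - <<'E'
from h import *
rows([(560,20,365),(480,-200,365)],[1,5])
E
```

```text
clock: 30.6
eef_pos: [558.4, 20.8, 367.5]
tool_rot: [2.124, 2.314, 0.019]
contact_force: [-0.9, -0.9, -0.1]
gripper_width: 38.3
t 30.6 p [558.4  20.8 367.5] phi 94.93 tilt 0.68 f [-0.9 -0.9 -0.1] w 38.3 q [ 0.26  0.52 -0.62  1.6   0.32  1.12 -0.35]
slide [[-0.025, 0.038, 0.063], [-1.086, -0.455, 0.05], [-2.148, -0.948, 0.037], [-3.209, -1.441, 0.025], [-4.271, -1.934, 0.012], [-5.332, -2.427, -0.001]]
yaw [np.float64(-0.0), np.float64(-0.0), np.float64(-0.0), np.float64(-0.0), np.float64(-0.0), np.float64(-0.0)]
```

```bash
python3 -m pendant '{"gripper":[0.45,0.45,0.45,0.45,0.45,0.45,0.45,0.45,0.45],"slide":[[-1.0,-0.45,0],[-2.1,-0.95,0],[-3.2,-1.45,0],[-4.3,-1.95,0],[-5.3,-2.4,0],[-6.8,-2.7,0],[-8.2,-3.0,0],[-8.2,-3.0,0],[-8.2,-3.0,0]],"yaw":[0,0,0,0,0,0,0,0,0]}'
python3 - <<'E'
from h import *
t=arm.get_image('top');s=arm.get_image('side')
cv2.imwrite('pics/t5.png',t[:,:,::-1]);cv2.imwrite('pics/s5.png',s[:,:,::-1])
cv2.imwrite('pics/u.png',np.hstack([cv2.resize(t[110:260,200:320,::-1],(400,500),interpolation=2),cv2.resize(s[160:290,170:270,::-1],(385,500),interpolation=2)]))
E
```

```text
clock: 31.72
eef_pos: [467.4, -315.5, 364.7]
tool_rot: [2.123, 2.315, 0.021]
contact_force: [-0.2, 0.1, 0.4]
gripper_width: 38.4
```

View pics/u.png

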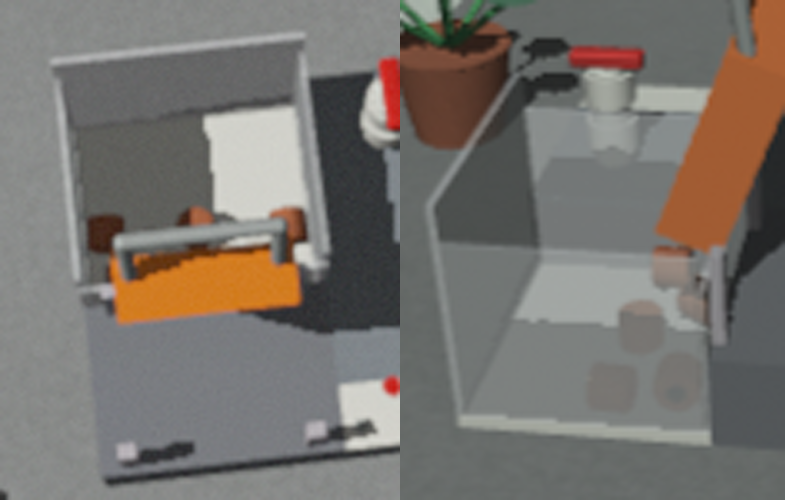

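View pics/t5.png

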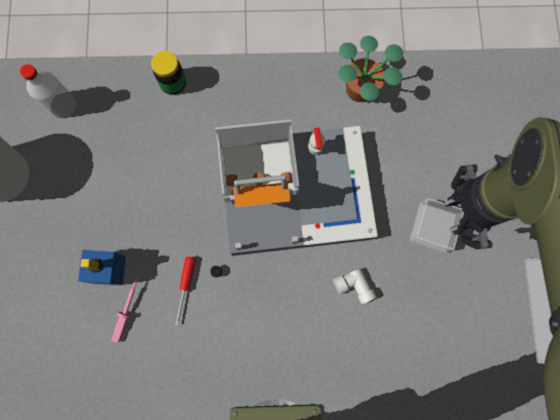

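View pics/s5.png

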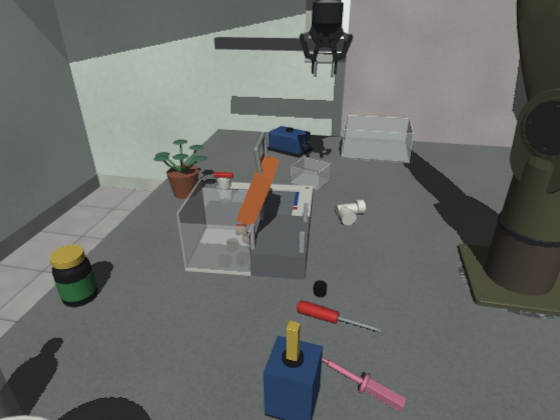

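Run:
```python
from h import *
yaw=np.radians(4.755);c,s=np.cos(yaw),np.sin(yaw);Rz=np.array([[c,-s],[s,c]]);o=np.array([581.67,-64.44])
for u,v in((672,268),(692,302),(640,328),(611,388),(678,380)):
    X=plane('side',(170+(u-400)/3.85,160+v/3.846),21); print(((X[:2]-o)@Rz).round())
for u,v in((105,233),(200,220),(290,225)):
    X=plane('top',(200+u/3.333,110+v/3.333),25); print('top',((X[:2]-o)@Rz).round())
# handle top in stand
S=cv2.imread('pics/s5.png');h=cv2.cvtColor(S,cv2.COLOR_BGR2HSV);k=cv2.inRange(h[300:380,270:320],(18,100,100),(35,255,255));S0=cv2.inRange(cv2.cvtColor(cv2.imread('pics/side0.png'),cv2.COLOR_BGR2HSV)[300:380,270:320],(18,100,100),(35,255,255))
for q in(k,S0):
    M=cv2.moments(q,True);print(M['m10']/M['m00']+270,M['m01']/M['m00']+300,cv2.boundingRect(q))
```

```text
[51. 22.]
[30. 60.]
[56. 92.]
[ 60. 154.]
[ 22. 142.]
top [ 58. 151.]
top [60. 81.]
top [49. 17.]
291.82589285714283 340.23660714285717 (16, 21, 14, 40)
293.18468468468467 340.31306306306305 (17, 21, 15, 40)
```

```bash
python3 -c "
from cell import arm
arm.finish_job(); print(arm.get_obs()['clock'])"
```

```text
the job is handed in; nothing more can be done
the job is handed in; nothing more can be done
```

I finished the whole job in about 32 s of the 72 s allowed and handed it in. No verdict was reported.

- **Seam:** I ran the probe's tip along the groove at about 3 cm/s, from the red-dot end round the corner to the green-dot end. Wrist force stayed around 1 N throughout. A press at the end touched the groove bottom 1.5 mm lower, so the tip was running about 4.5 mm below the deck.
- **Probe:** It is back upright in its stand and let go. In the last picture it is within about 1.5 px of its starting position.
- **Tray:** I tipped it to about 68° (1.19 rad) and let go; it stays tipped.
- **Ceramic pieces:** The last side picture shows five pieces whose positions, cast onto the chamber floor, all fall inside it. The top view confirms three of them; the tipped tray hides the other two from above.
- **Bystanders:** The tub, elbow and screwdriver look unmoved in the last pictures. I compared them by eye, not by measurement. The robot was clear of everything at the end.

**Pink probe fell:** The pink look-alike probe, which was standing next to the stand, toppled early in the run. By my figures the fingertips passed about 65 mm or more above it, and I felt no contact. I don't know why it fell, and I left it lying on the table.

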